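# Turn the hardware carousel and put the hose coupling away

## Task

Put the loose brass hose coupling away in the red bin of the hardware carousel. First, leaving the coupling where it stands, turn the disc by its bare wooden rim (pressing gently on it, well under 20 N, and turning it slowly, never by pushing on the bins) until the red bin and the red stripe face the yellow pointer at the front; then put the coupling into the red bin through the gap in the cover, let go, and leave the disc facing front. Do not disturb the tape, the jar or the tin.

Things in the scene. Friction and masses are not known exactly. Their poses are not given: they have to be found in the camera images.
- carousel_base: Fixed foot of a hardware carousel; origin on the work surface, on the carousel's axis, z up; yaw varies. Its -x axis points to the front. On it turns a flat smooth wooden disc, 320 mm diameter, 8 mm thick. The height of its top face is set by a screw column and is not measured: 50 to 70 mm above the work surface, so find it by touch.
- pointer (a point): Middle of the top of the fixed yellow pointer block (34 x 22 mm) that marks the front: 188 mm from the carousel's axis, 15 mm above the work surface, just beyond the disc's rim. Axes as carousel_base.
- rim_front (a point): Point on the work surface under the bare rim at the front, 135 mm from the axis; axes as carousel_base. The rim is the bare band 110 to 160 mm from the axis, all round. The disc sinks about 1 mm per 4 N pressed (cushion, 8 mm at most). Turning it takes 3.4 N along the rim: a fingertip pressed on it with 7 to 12 N drags it round by friction; over 20 N is too much.
- cover_center (a point): Point on the work surface on the axis; axes as carousel_base. Above the bins, fixed: a clear cover, 3 mm thick, top 39 mm above the disc, out to 104 mm from the axis, with a 150 degree gap centred on the front; in the middle a grey cap, 56 mm diameter, top 43 mm above the disc. These rise and fall with the disc's height setting.
- front_spot (a point): Point on the work surface (z = 0) under the middle of the red bin when it faces front, 76 mm from the axis. Axes as carousel_base. Six open bins, each 56 mm along the radius x 52 mm across x 30 mm high, walls and floor 3 mm, are fixed in a ring on the disc, 76 mm from the axis (corners reach 107 mm): one red, five grey; pushed at most 4 N.
- disc (a joint): Turn of the disc, rad, positive counter-clockwise seen from above; 0 when the red bin, and the red stripe on the rim outside it, face the yellow pointer. At the start between 1.0 and 2.6. It has no end stops and stays where it is left; bring it back to 0 (a full turn more does not count).
- coupling_center (a point): Middle (half-way up) of the loose brass hose coupling, a solid round piece 60 mm tall standing upright on the work surface: lower 16 mm 28 mm in diameter, the rest 24 mm in diameter. 0.1 to 0.2 kg. Its z axis is its long axis.
- tape_center (a point): Middle of a roll of blue tape lying flat, 90 mm diameter, 48 mm high. To be left alone.
- jar_center (a point): Middle of a closed jar, 64 mm diameter, 70 mm high. To be left alone.
- tin_center (a point): Middle of an open bare steel tin, 72 mm diameter, 70 mm high. To be left alone.

How it is judged (in metres and radians):
On the way:
1. the red bin has been turned to the front and stands still, the coupling still where it stood (value of joint disc between -0.08 and 0.08 rad and velocity of joint disc between -0.05 and 0.05 rad/s and distance of coupling_center from where it was at the start of the episode below 0.02 m), for 0.3 s.
At the end, for the whole second after the job is handed in: The red bin faces the pointer within 0.08 rad, disc still; the coupling rests in it, let go (its middle within 30 mm of the bin's middle along and across, and under 39 mm above the disc, so not lying on the bin walls), still; tape, jar and tin within 30 mm of where they stood (value of joint disc between -0.08 and 0.08 rad and velocity of joint disc between -0.05 and 0.05 rad/s and x of coupling_center in the frame of bins between -0.106 and -0.046 m and y of coupling_center in the frame of bins between -0.03 and 0.03 m and z of coupling_center in the frame of bins below 0.039 m and linear speed of coupling below 0.02 m/s and distance of each of tape_center, jar_center, tin_center from where it was at the start of the episode below 0.03 m); the robot touches nothing.
It fails at once if the robot presses on the carousel with more than 20 N (contact force between any of the fingers, the arm and carousel_base above 20 N).
It fails at once if the robot pushes on the bins with more than 4 N (contact force between any of the fingers, the arm and bins above 4 N).
It fails at once if the disc is spun faster than 2 rad/s (velocity of joint disc above 2 rad/s or velocity of joint disc below -2 rad/s).
It fails at once if the tape, the jar or the tin is moved by more than 30 mm (distance of any of tape_center, jar_center, tin_center from where it was at the start of the episode above 0.03 m).
It also fails if it takes over 72 s, if anything falls off the work surface, if the arm or the gripper's body presses on something with over 40 N, if the wrist force passes 120 N, or if a joint passes its speed limit or range.

## Robot

A 6-joint arm with a two-finger parallel gripper is mounted at the origin on the work surface. World frame = base frame: x ahead of the robot, y to its left, z up, the work surface at z = 0. Lengths are in m, angles in degrees, forces in N, time in s.
With the tool pointing down it reaches from about 0.4 to 0.925 m from the base axis. Payload 3.4 kg.
Tool frame: the origin (TCP) lies on the centre line of the jaws, within the pads' length; the fingertips stand 8 mm ahead of it and the grasp point (between the pads) lies 11 mm behind it (manip.tcp_to_tips is the z of the fingertips in the tool frame, in m); z points along the fingers, y is the direction in which the jaws open and shut (so a half turn about z gives the same grasp; the last joint's range is limited). The gripper opens to 85 mm and grips with 20 to 120 N. Pads are 22 mm wide; open, the fingers measure 114 mm over their backs; the gripper's body (76 mm by 85 mm) begins 54 mm behind the grasp point. The pads swing forward as they close: fully open they stand 13 mm farther back than shut.
Start: joints at [-73.883, 17.578, 86.31, -0, 76.112, -4.211], TCP at [0.2, -0.539, 0.239] pointing down, gripper open.
Joint ranges: [-179.03, 179.03], [-60, 130.46], [8.19, 133.38], [-81.62, 261.62], [5.75, 156.47], [-153.77, 153.77]. Speed limits (degrees/s): [147.25, 147.25, 180, 180, 180, 180].

## Interface

Orientations are given as [roll, pitch, yaw] about the fixed x, y, z axes, in that order (R = Rz(yaw) Ry(pitch) Rx(roll)).
In Python, from bench import telemetry, vision, manip gives the robot as it stands.
- The arm moves only by the tool play_rows, never from a script. Its argument "targets" is one flat list of numbers, 5 for each row, row after row: the opening, from 0 (shut) to 1 (fully open), then the shift along the tool's x, y, z in mm, then the turn about the tool's z in degrees. In form: [fingers, x, y, z, spin, fingers, x, y, z, spin, ...]. A call has 1 to 12 rows; each row shifts and turns the pose as measured when the row begins, along the tool's axes as they then stand; what a row does not reach is not made up. A row lasts 1/10 s, in which the tool goes at most 50 mm and 8.59 degrees, less where a joint would pass 70% of its speed; a pose out of reach is approached as far as the arm can. A call with a gripper value outside its range is refused whole. The fingers move at their own pace and stop on an object; "force" is the grip in N (left out, the last holds). Time passes only in rows, so rows that do not move let the fingers close. It gives the time, the measured TCP pose, the force and the opening at its end, in the units of the state.
- telemetry.state(): the state, without advancing time (a new reading comes with each control period).
- vision.camera(name): name is "scene" or "top" or "wrist"; returns the picture (480x640x3 uint8, red, green, blue); there is no depth.
- vision.camera_info(name): a dict with "fx", "fy", "cx", "cy" (pixels), "k1" (the pictures are not rectified: a ray, as slopes to the right and down, at radius r is drawn at 1 + k1 r^2 times it, then the intrinsics apply), "extrinsics" (4x4, takes a point from camera to world coordinates); the wrist camera has in their place "mount" (4x4, takes a point from camera to tool coordinates, whose origin is the TCP and whose axes are the flange's). Camera axes: x right, y up, looking along -z (the intrinsics and any distortion apply to the point x, -y, -z); pixel columns grow to the right and rows downward; lengths in m; the calibration is good to about 2 mm. A picture is of the moment at which its call begins: read the wrist's pose just before it. camera_info takes no time and is no camera call.
- manip.job_done(): hands the job in, once; it reports no verdict.
The state is a dict: "time_s": time; "joints": joint angles; "joint_vel": joint speeds; "joint_efforts": joint torques, N m; "tool_pos": TCP position; "tcp_rot": TCP orientation; "force": force on the tool from outside, world axes, zero at the start; "moment": the same for the moment, N m; "gripper_width": finger opening in m.
Only numpy, scipy, OpenCV 4.12 (cv2) and the standard library are available. Lean on these libraries where they do the work, as an engineer would, in place of code of your own. Each camera call takes 0.05 s, during which the arm holds its last target. There are 200 camera calls.

## Working session

There is one attempt and no reset: what is moved stays moved. The work goes in short steps, Python scripts to look and compute and a tool call to move; the robot and the scene stay as the last step left them, time stands still between calls to the robot, and variables do not carry over. Pictures are saved under pics/ and viewed, about 8 in all and at most 12, crops included, and the job is handed in when it is done.

Besides the shell and the picture viewer there is one more tool, called after "Emit:" as name(argument=value, ...) on one line, values as JSON. play_rows: Moves the arm, as the interface text tells. Its arguments: {"type":"object","properties":{"targets":{"type":"array","items":{"type":"number"}},"force":{"type":"number"}},"required":["targets"]}

```bash
mkdir -p pics; cat > h.py <<'E'
import numpy as np, cv2, sys
from bench import telemetry, vision, manip
from scipy.spatial.transform import Rotation as R
def T_tool():
    s=telemetry.state(); T=np.eye(4); T[:3,:3]=R.from_euler('xyz',s['tcp_rot'],degrees=True).as_matrix(); T[:3,3]=s['tool_pos']; return T
def ext(name):
    i=vision.camera_info(name)
    return i,(np.array(i['extrinsics']) if name!='wrist' else T_tool()@np.array(i['mount']))
def ray(name,u,v,iE=None):
    i,E=iE or ext(name)
    K=np.array([[i['fx'],0,i['cx']],[0,i['fy'],i['cy']],[0,0,1.]])
    p=cv2.undistortPoints(np.array([[[u,v]]],float),K,np.array([i['k1'],0,0,0.]))[0,0]
    d=E[:3,:3]@np.array([p[0],-p[1],-1]); return E[:3,3],d
def onz(name,u,v,z,iE=None):
    o,d=ray(name,u,v,iE); return (o+d*(z-o[2])/d[2])
def proj(name,P,iE=None):
    i,E=iE or ext(name); q=np.linalg.inv(E)@np.append(P,1); x,y=q[0]/-q[2],-q[1]/-q[2]
    k=1+i['k1']*(x*x+y*y); return i['fx']*x*k+i['cx'],i['fy']*y*k+i['cy']
def snap(name,f):
    im=vision.camera(name); cv2.imwrite('pics/'+f,im[:,:,::-1]); return im
E
python3 - <<'E'
from h import *
snap('scene','s0.png');snap('top','t0.png')
for n in('scene','top'):
    print(vision.camera_info(n))
s=telemetry.state();print(s)
E
```

```text
{'fx': 525.9377047336538, 'fy': 525.9377047336538, 'cx': 321.25797696581964, 'cy': 236.549482948189, 'k1': -0.09507171365188234, 'extrinsics': array([[ 0.59120859, -0.48018918,  0.64798978,  1.04216724],
       [ 0.8062172 ,  0.32989847, -0.49110165, -0.3268631 ],
       [ 0.02205087,  0.81276402,  0.58217558,  0.58725043],
       [ 0.        ,  0.        ,  0.        ,  1.        ]])}
{'fx': 459.66667631129945, 'fy': 459.66667631129945, 'cx': 324.3355134624349, 'cy': 231.61421668304868, 'k1': -0.09019578547499417, 'extrinsics': array([[-0.05218146,  0.97020475, -0.23660061,  0.29692842],
       [-0.9986129 , -0.05236141,  0.0055274 ,  0.08974018],
       [-0.00702603,  0.23656085,  0.97159127,  0.94000815],
       [ 0.        ,  0.        ,  0.        ,  1.        ]])}
{'time_s': 0.1, 'joints': array([-7.38815225e+01,  1.76193613e+01,  8.63768169e+01,  1.91268792e-03,
        7.61135863e+01, -4.21117158e+00]), 'joint_vel': array([ 0.07467848, -0.15220911, -0.32061021,  0.00634022,  0.03589661,
        0.00070038]), 'joint_efforts': array([ 7.77107853e-04, -4.58528781e+01, -2.52607763e+01, -7.78353706e-05,
        5.52865618e-03, -6.13055633e-06]), 'tool_pos': array([ 0.19958007, -0.53857909,  0.23845659]), 'tcp_rot': array([-1.79890668e+02, -9.91118686e-03,  2.03291788e+01]), 'force': array([-0.13661771, -0.36398917,  0.66219677]), 'moment': array([0.03130562, 0.00809482, 0.01070357]), 'gripper_width': 0.08524710570478056}
```

View pics/s0.png

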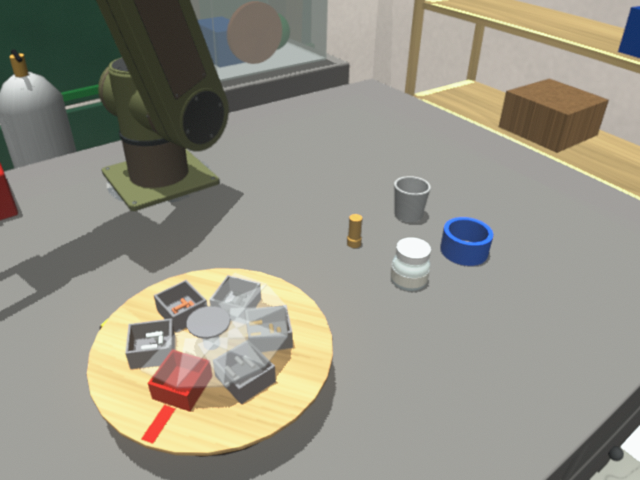

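View pics/t0.png

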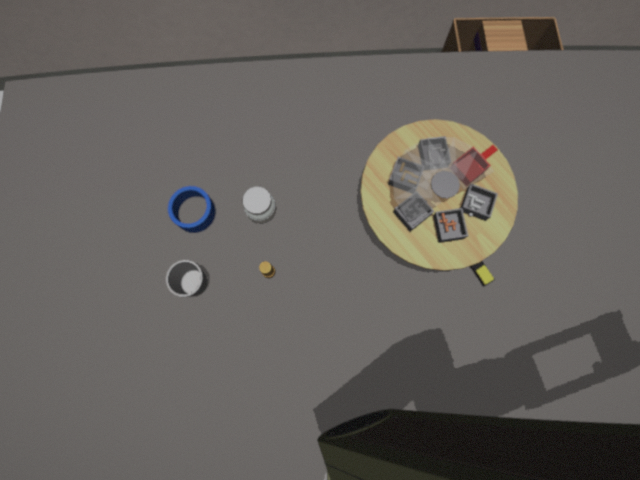

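The top view shows the disc around (440,195), red stripe (489,153), yellow pointer (484,274), coupling (265,268), jar (258,202), tape (190,208) and tin (185,278). The scene view agrees and shows the red bin at (180,380).

```bash
cat > m.py <<'E'
from h import *
from scipy.optimize import least_squares
im=cv2.imread('pics/t0.png'); hsv=cv2.cvtColor(im,cv2.COLOR_BGR2HSV)
sc=cv2.imread('pics/s0.png'); hs=cv2.cvtColor(sc,cv2.COLOR_BGR2HSV)
def comps(h,lo,hi,box):
    m=cv2.inRange(h,np.array(lo),np.array(hi)); k=np.zeros_like(m); x0,y0,x1,y1=box; k[y0:y1,x0:x1]=m[y0:y1,x0:x1]
    n,l,s,c=cv2.connectedComponentsWithStats(k); o=sorted([(s[j,4],tuple(c[j].round(1)),tuple(s[j,:4])) for j in range(1,n) if s[j,4]>8],reverse=True)[:4]
    return k,o
tE=ext('top'); sE=ext('scene')
_,y=comps(hsv,(22,150,100),(35,255,255),(460,255,510,300)); print('pointer',y)
P=onz('top',*y[0][1],0.015,tE); print(P)
_,r=comps(hsv,(0,150,80),(6,255,255),(440,130,520,190)); print('red',r)
_,c=comps(hsv,(10,120,60),(25,255,255),(240,250,290,290)); print('coupl',c)
_,c2=comps(hs,(10,120,60),(25,255,255),(330,200,380,260)); print('couplS',c2)
_,r2=comps(hs,(0,150,80),(6,255,255),(100,320,260,460)); print('redS',r2)
# disc outline
for nm,h,box,iE in(('top',hsv,(340,100,540,290),tE),('scene',hs,(70,250,350,460),sE)):
    k,_=comps(h,(10,50,90),(30,255,255),box)
    if nm=='top': k[255:,470:]=0
    cn=max(cv2.findContours(cv2.morphologyEx(k,cv2.MORPH_OPEN,np.ones((3,3))),cv2.RETR_EXTERNAL,cv2.CHAIN_APPROX_NONE)[0],key=cv2.contourArea)
    hull=cv2.convexHull(cn)[:,0]
    for z in(0.05,0.06,0.07):
        Q=np.array([onz(nm,u,v,z,iE) for u,v in hull])[:,:2]
        f=least_squares(lambda p:np.hypot(*(Q-p[:2]).T)-p[2],[*Q.mean(0),.16],loss='soft_l1',f_scale=.002); print(nm,z,f.x.round(4),f.cost)
def tri(a,b):
    o1,d1=ray('top',*a,tE);o2,d2=ray('scene',*b,sE)
    t=np.linalg.lstsq(np.c_[d1,-d2],o2-o1,rcond=None)[0]; return (o1+d1*t[0]+o2+d2*t[1])/2,np.linalg.norm(o1+d1*t[0]-o2-d2*t[1])
if r and len(r2)>1: print('stripe tri',tri(r[-1][1],r2[1][1]))
print('coupl tri',tri(c[0][1],c2[0][1]))
for n,(u,v),z in(('jar',(257,200),.07),('tape',(190,208),.048),('tin',(185,279),.07),('coupTop',(265,267),.06)): print(n,onz('top',u,v,z,tE))
E
python3 m.py
```

```text
pointer []Traceback (most recent call last):
  File "m.py", line 11, in <module>
    P=onz('top',*y[0][1],0.015,tE); print(P)
                 ~^^^
IndexError: list index out of range
```

```bash
sed -i "s/(22,150,100),(35,255,255),(460,255/(24,130,70),(40,255,255),(470,262/" m.py; python3 -c "
import cv2;h=cv2.cvtColor(cv2.imread('pics/t0.png'),40)
print(h[274,484],h[153,489],h[268,265],h[250,440])"; python3 m.py
```

```text
[ 30 136 175] [  1 183 164] [ 21 128 172] [ 29  74 176]
pointer [(np.int32(159), (np.float64(483.9), np.float64(274.5)), (np.int32(476), np.int32(266), np.int32(17), np.int32(18)))]
[ 0.41451053 -0.23650211  0.015     ]
red [(np.int32(96), (np.float64(488.7), np.float64(151.7)), (np.int32(482), np.int32(146), np.int32(15), np.int32(13)))]
coupl [(np.int32(143), (np.float64(266.5), np.float64(269.2)), (np.int32(260), np.int32(262), np.int32(14), np.int32(15)))]
couplS [(np.int32(338), (np.float64(354.3), np.float64(230.5)), (np.int32(348), np.int32(214), np.int32(14), np.int32(33)))]
redS [(np.int32(930), (np.float64(173.8), np.float64(393.9)), (np.int32(148), np.int32(377), np.int32(55), np.int32(34))), (np.int32(466), (np.float64(157.9), np.float64(423.7)), (np.int32(142), np.int32(405), np.int32(33), np.int32(38)))]
top 0.05 [ 0.5862 -0.1552  0.163 ] 3.144658905281007e-06
top 0.06 [ 0.5829 -0.1524  0.1612] 3.075785781434984e-06
top 0.07 [ 0.5797 -0.1497  0.1594] 3.0076310068488946e-06
scene 0.05 [ 0.5637 -0.1467  0.1667] 2.728288037675013e-05
scene 0.06 [ 0.5726 -0.15    0.1636] 2.636128676672184e-05
scene 0.07 [ 0.5815 -0.1534  0.1605] 2.5451902379557657e-05
stripe tri (array([ 0.65834274, -0.2604154 ,  0.07363926]), np.float64(0.0006181698863982907))
coupl tri (array([0.44592352, 0.20266894, 0.03403692]), np.float64(0.0027242795150233126))
jar [0.58060833 0.21509718 0.07      ]
tape [0.57854642 0.35621947 0.048     ]
tin [0.42961098 0.35711916 0.07      ]
coupTop [0.44687789 0.20335792 0.06      ]
```

```bash
cat >> h.py <<'E'
def plan(g,xyz,yaw,n=None,dmm=45):
    s=telemetry.state(); p=np.array(s['tool_pos']); y0=s['tcp_rot'][2]; d=np.array(xyz)-p; dy=(yaw-y0+180)%360-180
    n=n or int(max(np.ceil(np.linalg.norm(d)*1000/dmm),np.ceil(abs(dy)/8)))
    out=[]
    for k in range(n):
        y=np.radians(y0+dy*k/n); v=d*1000/n
        out.append([g,round(v@[np.cos(y),np.sin(y),0],1),round(v@[np.sin(y),-np.cos(y),0],1),round(-v[2],1),round(-dy/n,1)])
    print(n,'rows from',p.round(4),round(y0,1)); print(', '.join(', '.join(map(str,r)) for r in out))
E
python3 -c "
from h import *
print(manip.tcp_to_tips); plan(0,(.468,-.229,.14),125)"
```

```text
0.008
14 rows from [ 0.1996 -0.5386  0.2385] 20.3
0, 25.7, -14.1, 7.0, -7.5, 0, 27.3, -10.6, 7.0, -7.5, 0, 28.4, -7.0, 7.0, -7.5, 0, 29.1, -3.2, 7.0, -7.5, 0, 29.3, 0.6, 7.0, -7.5, 0, 28.9, 4.4, 7.0, -7.5, 0, 28.1, 8.1, 7.0, -7.5, 0, 26.8, 11.7, 7.0, -7.5, 0, 25.1, 15.1, 7.0, -7.5, 0, 22.9, 18.2, 7.0, -7.5, 0, 20.3, 21.1, 7.0, -7.5, 0, 17.4, 23.5, 7.0, -7.5, 0, 14.2, 25.6, 7.0, -7.5, 0, 10.8, 27.2, 7.0, -7.5
```

Emit:
play_rows(targets=[0,26,-14,7,-7.5,0,27,-11,7,-7.5,0,28,-7,7,-7.5,0,29,-3,7,-7.5,0,29,1,7,-7.5,0,29,4,7,-7.5,0,28,8,7,-7.5,0,27,12,7,-7.5,0,25,15,7,-7.5,0,23,18,7,-7.5,0,20,21,7,-7.5,0,17,24,7,-7.5], force=40)

```text
time_s: 1.3
tool_pos: [0.4256, -0.2595, 0.1477]
tcp_rot: [-179.8, -0.4, 113.5]
force: [0.2, 0.5, 0.1]
gripper_width: 0.0001
```

```bash
python3 -c "
from h import *
plan(0,(.468,-.229,.11),125)"
```

```text
2 rows from [ 0.4256 -0.2595  0.1477] 113.5
0, 5.5, 25.5, 18.8, -5.7, 0, 2.9, 26.0, 18.8, -5.7
```

Emit:
play_rows(targets=[0,5.5,25.5,19,-6,0,3,26,19,-6,0,0,0,0,0,0,0,0,0,0])

```text
time_s: 1.7
tool_pos: [0.4697, -0.2233, 0.1068]
tcp_rot: [-179.9, -0.6, 126.4]
force: [-0.5, 0.2, -0.4]
gripper_width: -0.0
```

```bash
python3 -c "
from h import *
s=telemetry.state();print(s['tool_pos'],s['tcp_rot'],s['force']);plan(0,(.468,-.229,.09),125,3)
im=snap('wrist','w0.png')"
```

```text
[ 0.46966427 -0.22327636  0.10676747] [-179.87482241   -0.57723806  126.41779181] [-0.47505613  0.21372034 -0.4265451 ]
3 rows from [ 0.4697 -0.2233  0.1068] 126.4
0, -1.2, -1.6, 5.6, 0.5, 0, -1.2, -1.6, 5.6, 0.5, 0, -1.2, -1.6, 5.6, 0.5
```

View pics/w0.png

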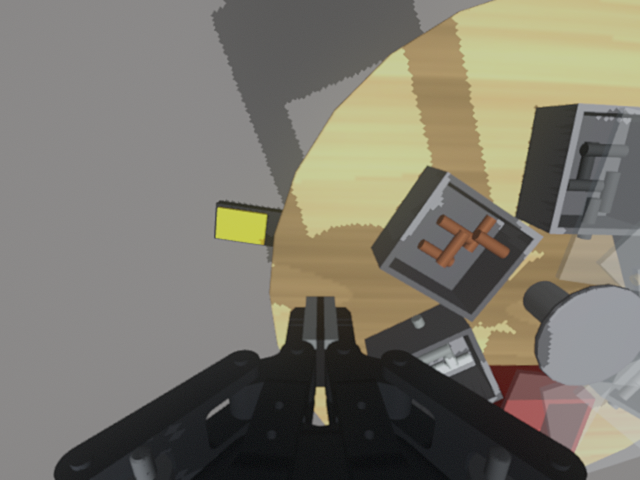

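The wrist view shows the closed tips at (320,300) above the bare rim, between the rim edge and the grey bins. The pointer is at (240,225).

Emit:
play_rows(targets=[0,-1,-1.5,7,0.5,0,-1,-1.5,7,0.5,0,-1,-1.5,5,0.5,0,0,0,2,0,0,0,0,0,0])

```text
time_s: 2.25
tool_pos: [0.4654, -0.2317, 0.0857]
tcp_rot: [-179.9, -0.5, 124.4]
force: [-0.1, -0.6, 0.0]
gripper_width: -0.0001
```

Emit:
play_rows(targets=[0,0,0,2,0,0,0,0,2,0,0,0,0,2,0,0,0,0,0,0])

```text
time_s: 2.65
tool_pos: [0.4654, -0.2322, 0.0796]
tcp_rot: [-179.9, -0.4, 124.3]
force: [0.4, -0.2, -0.1]
gripper_width: 0.0003
```

Emit:
play_rows(targets=[0,0,0,1.5,0,0,0,0,1.5,0,0,0,0,0,0])

```text
time_s: 2.95
tool_pos: [0.4657, -0.232, 0.0765]
tcp_rot: [-179.9, -0.4, 124.3]
force: [0.4, -0.3, 0.1]
gripper_width: -0.0004
```

Emit:
play_rows(targets=[0,0,0,1.5,0,0,0,0,1,0,0,0,0,0,0])

```text
time_s: 3.25
tool_pos: [0.4659, -0.2321, 0.074]
tcp_rot: [-179.9, -0.4, 124.3]
force: [-0.2, 0.1, 1.4]
gripper_width: -0.0
```

Emit:
play_rows(targets=[0,0,0,1,0,0,0,0,0.8,0,0,0,0,0,0])

```text
time_s: 3.55
tool_pos: [0.466, -0.2322, 0.0725]
tcp_rot: [-179.9, -0.3, 124.3]
force: [-1.4, 0.0, 2.9]
gripper_width: 0.0002
```

```bash
python3 -c "
from h import *
s=telemetry.state();p=s['tool_pos'];c=np.array([.5805,-.1508]);d=p[:2]-c;print(p,s['force'],np.hypot(*d)*1000,np.degrees(np.arctan2(d[1],d[0]))%360,s['tcp_rot'])"
```

```text
[ 0.46597914 -0.23216889  0.07247952] [-1.44778296  0.03716614  2.91135679] 140.48460105809568 215.3944000420668 [-179.92861591   -0.33348282  124.34653717]
```

Emit:
play_rows(targets=[0,0,0,1,0,0,0,0,0.5,0,0,0,0,0,0])

```text
time_s: 3.85
tool_pos: [0.466, -0.2322, 0.0714]
tcp_rot: [-179.9, -0.3, 124.3]
force: [-1.2, 0.1, 3.1]
gripper_width: -0.0001
```

Emit:
play_rows(targets=[0,0,0,0.3,0,0,0,0,0,0,0,0,0,0,0])

```text
time_s: 4.15
tool_pos: [0.4661, -0.2322, 0.0713]
tcp_rot: [-179.9, -0.3, 124.3]
force: [-0.4, 0.5, 4.8]
gripper_width: 0.0001
```

```bash
python3 -c "
from h import *
s=telemetry.state();print(s['tool_pos'],s['force'],s['moment'],s['tcp_rot'])"
```

```text
[ 0.46608472 -0.2322131   0.07132012] [-0.43931712  0.46604306  4.81794411] [0.06505458 0.12112254 0.07707519] [-179.94709002   -0.29255966  124.34737155]
```

Emit:
play_rows(targets=[0,0,0,1,0,0,0,0,0.5,0,0,0,0,0,0])

```text
time_s: 4.45
tool_pos: [0.4661, -0.2323, 0.07]
tcp_rot: [-180.0, -0.3, 124.3]
force: [-0.7, 0.0, 4.9]
gripper_width: 0.0001
```

Emit:
play_rows(targets=[0,5,0.1,0,2,0,5,0.1,0,2,0,5,0.1,0,2,0,5,0.1,0,2])

```text
time_s: 4.85
tool_pos: [0.4622, -0.2213, 0.0718]
tcp_rot: [179.8, 0.7, 116.1]
force: [0.6, -3.2, 4.2]
gripper_width: -0.0003
```

```bash
cat > ang.py <<'E'
from h import *
C=np.array([.5805,-.1508]); Fd=np.degrees(np.arctan2(-.2365-C[1],.4145-C[0]))%360
def angle(save=None,z=.067):
    st=telemetry.state(); p=st['tool_pos'][:2]-C
    print('tcp',st['tool_pos'].round(4),'F',st['force'].round(1),'r',round(np.hypot(*p)*1e3,1),'az',round(np.degrees(np.arctan2(p[1],p[0]))%360,1),'yaw',round(st['tcp_rot'][2],1))
    for nm in('top','scene'):
        im=vision.camera(nm); iE=ext(nm); h=cv2.cvtColor(im,cv2.COLOR_RGB2HSV)
        m=cv2.inRange(h,np.array((0,150,60)),np.array((6,255,255)))|cv2.inRange(h,np.array((175,150,60)),np.array((180,255,255)))
        n,l,s,c=cv2.connectedComponentsWithStats(m)
        for j in range(1,n):
            if s[j,4]<25: continue
            q=onz(nm,*c[j],z,iE)[:2]-C; r=np.hypot(*q)*1e3
            if 20<r<170: print(nm,s[j,4],'r',r.round(1),'joint deg',((np.degrees(np.arctan2(q[1],q[0]))-Fd+180)%360-180).round(2))
        if save: cv2.imwrite(f'pics/{save}_{nm}.png',im[:,:,::-1])
if __name__=='__main__': angle(*sys.argv[1:2])
E
python3 ang.py a1
```

```text
tcp [ 0.4622 -0.2213  0.0718] F [ 0.6 -3.2  4.2] r 137.7 az 210.8 yaw 116.1
top 92 r 138.6 joint deg 97.81
scene 941 r 88.2 joint deg 92.76
scene 461 r 131.4 joint deg 96.45
```

Emit:
play_rows(targets=[0,0,0,1.5,0,0,0,0,1.5,0,0,0,0,0,0])

```text
time_s: 5.25
tool_pos: [0.4623, -0.2213, 0.0689]
tcp_rot: [179.8, 0.6, 116.3]
force: [-1.1, -1.2, 6.8]
gripper_width: 0.0001
```

Emit:
play_rows(targets=[0,0,0,1,0,0,0,0,0,0])

```text
time_s: 5.45
tool_pos: [0.4624, -0.2213, 0.068]
tcp_rot: [179.7, 0.6, 116.4]
force: [-1.2, -0.6, 6.8]
gripper_width: 0.0002
```

Emit:
play_rows(targets=[0,0,0,1,0,0,0,0,1,0,0,0,0,0,0])

```text
time_s: 5.75
tool_pos: [0.4625, -0.2214, 0.0666]
tcp_rot: [179.7, 0.6, 116.5]
force: [-0.3, 0.3, 9.3]
gripper_width: 0.0001
```

Emit:
play_rows(targets=[0,6,0.3,0.4,2.2,0,6,0.3,0.4,2.2,0,6,0.3,0.4,2.2,0,6,0.3,0.4,2.2])

```text
time_s: 6.15
tool_pos: [0.4543, -0.2044, 0.0664]
tcp_rot: [179.8, 1.0, 107.6]
force: [-2.1, -5.1, 9.5]
gripper_width: 0.0002
```

```bash
python3 ang.py
```

```text
tcp [ 0.4543 -0.2044  0.0664] F [-2.1 -5.1  9.5] r 137.1 az 203.0 yaw 107.6
top 95 r 137.1 joint deg 90.3
scene 888 r 90.0 joint deg 85.22
scene 444 r 132.3 joint deg 88.94
```

Emit:
play_rows(targets=[0,7,-0.4,0.4,2.1,0,7,-0.4,0.4,2.1,0,7,-0.4,0.4,2.1,0,7,-0.4,0.4,2.1,0,7,-0.4,0.4,2.1,0,7,-0.4,0.4,2.1])

```text
time_s: 6.85
tool_pos: [0.4454, -0.1702, 0.0662]
tcp_rot: [179.3, 1.7, 94.9]
force: [-1.9, -3.8, 9.4]
gripper_width: 0.0002
```

```bash
python3 ang.py
```

```text
tcp [ 0.4454 -0.1702  0.0662] F [-1.9 -3.8  9.4] r 136.5 az 188.2 yaw 94.9
top 121 r 70.7 joint deg 66.25
scene 903 r 89.0 joint deg 64.71
scene 405 r 132.9 joint deg 74.14
```

Emit:
play_rows(targets=[0,7,-0.3,0.4,2.4,0,7,-0.3,0.4,2.4,0,7,-0.3,0.4,2.4,0,7,-0.3,0.4,2.4,0,7,-0.3,0.4,2.4,0,7,-0.3,0.4,2.4,0,7,-0.3,0.4,2.4,0,7,-0.3,0.4,2.4])

```text
time_s: 7.75
tool_pos: [0.4487, -0.1197, 0.065]
tcp_rot: [178.4, 1.9, 75.4]
force: [-1.5, -3.0, 10.8]
gripper_width: 0.0002
```

```bash
python3 ang.py
```

```text
tcp [ 0.4487 -0.1197  0.065 ] F [-1.5 -3.  10.8] r 135.4 az 166.7 yaw 75.4
scene 1160 r 88.2 joint deg 35.77
scene 352 r 132.8 joint deg 53.14
```

Emit:
play_rows(targets=[0,7,0,0.1,2.5,0,7,0,0.2,2.5,0,7,0,0.2,2.5,0,7,0,0.2,2.5,0,7,0,0.2,2.5,0,7,0,0.2,2.5,0,7,0,0.2,2.5,0,7,0,0.2,2.5])

```text
time_s: 8.65
tool_pos: [0.4716, -0.0721, 0.0652]
tcp_rot: [177.5, 1.6, 55.1]
force: [-1.7, -4.1, 9.0]
gripper_width: -0.0002
```

```bash
python3 ang.py
```

```text
tcp [ 0.4716 -0.0721  0.0652] F [-1.7 -4.1  9. ] r 134.4 az 144.1 yaw 55.1
scene 1812 r 96.4 joint deg 21.29
```

Emit:
play_rows(targets=[0,7,-0.1,0.4,2.5,0,7,-0.1,0.3,2.5,0,7,-0.1,0.3,2.5,0,7,-0.1,0.3,2.5,0,7,-0.1,0.3,2.5,0,7,-0.1,0.3,2.5,0,7,-0.1,0.3,2.5])

```text
time_s: 9.45
tool_pos: [0.5056, -0.04, 0.0652]
tcp_rot: [176.7, 1.0, 37.4]
force: [-0.6, -3.2, 9.8]
gripper_width: -0.0001
```

```bash
python3 ang.py a2
```

```text
tcp [ 0.5056 -0.04    0.0652] F [-0.6 -3.2  9.8] r 133.8 az 124.1 yaw 37.4
scene 1680 r 100.3 joint deg 3.51
```

View pics/a2_scene.png

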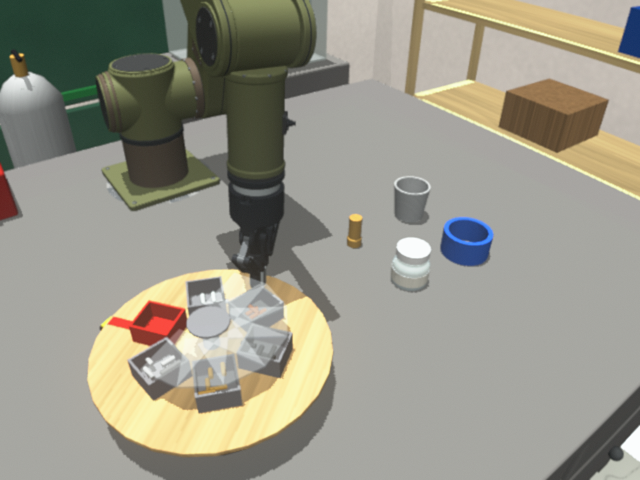

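The scene view shows the red bin at (158,323) and its stripe at (118,322), about 10° short of the pointer. The coupling hasn't moved.

Emit:
play_rows(targets=[0,7,-0.1,0.3,2.5,0,7,-0.1,0.3,2.5,0,7,-0.1,0.3,2.5,0,3,0,0.1,1,0,0,0,0,0])

```text
time_s: 10.05
tool_pos: [0.525, -0.0293, 0.0657]
tcp_rot: [176.4, 0.8, 28.9]
force: [-2.1, -1.2, 8.4]
gripper_width: -0.0001
```

```bash
cat > ang2.py <<'E'
from h import *
C=np.array([.5805,-.1508]); Fd=np.degrees(np.arctan2(-.2365-C[1],.4145-C[0]))%360
def go(nm,im,z=.067):
    iE=ext(nm); h=cv2.cvtColor(im,cv2.COLOR_RGB2HSV)
    m=cv2.inRange(h,np.array((0,130,50)),np.array((7,255,255)))|cv2.inRange(h,np.array((174,130,50)),np.array((180,255,255)))
    vu=np.argwhere(m); Q=np.array([onz(nm,u,v,z,iE)[:2]-C for v,u in vu]) if len(vu) else np.zeros((0,2))
    r=np.hypot(*Q.T); Q=Q[(r>.114)&(r<.165)]
    if len(Q): print(nm,len(Q),Q.mean(0).round(4),'joint deg',((np.degrees(np.arctan2(Q[:,1].mean(),Q[:,0].mean()))-Fd+180)%360-180).round(2))
    else: print(nm,'none',len(vu))
st=telemetry.state(); p=st['tool_pos'][:2]-C
print('tcp',st['tool_pos'].round(4),'F',st['force'].round(1),'az',round(np.degrees(np.arctan2(p[1],p[0]))%360,1),st['tcp_rot'].round(1))
for nm in('top','scene'): im=snap(nm,sys.argv[1]+nm+'.png'); go(nm,im)
E
python3 ang2.py b1
```

```text
tcp [ 0.525  -0.0293  0.0657] F [-2.1 -1.2  8.4] az 114.6 [176.4   0.8  28.9]
top none 0
scene 533 [-0.1172 -0.0491] joint deg -4.6
```

Emit:
play_rows(targets=[0,0,0,-5,0,0,0,0,-20,0,0,0,0,-40,0,0,0,0,-40,0])

```text
time_s: 10.55
tool_pos: [0.5163, -0.0222, 0.1652]
tcp_rot: [177.1, 1.8, 29.0]
force: [1.7, 0.0, -0.4]
gripper_width: 0.0002
```

```bash
python3 -c "
from h import *
plan(1,(.4466,.2035,.17),28)"
```

```text
6 rows from [ 0.5163 -0.0222  0.1652] 29.0
1, 8.1, -38.5, -0.8, 0.2, 1, 8.0, -38.6, -0.8, 0.2, 1, 7.9, -38.6, -0.8, 0.2, 1, 7.7, -38.6, -0.8, 0.2, 1, 7.6, -38.6, -0.8, 0.2, 1, 7.5, -38.6, -0.8, 0.2
```

```bash
cat >> h.py <<'E'
def plan(g,xyz,yaw=None,n=None,dmm=45):
    T=T_tool(); s=telemetry.state(); d=(np.array(xyz)-T[:3,3])*1000; y0=s['tcp_rot'][2]; dy=0 if yaw is None else (yaw-y0+180)%360-180
    n=n or int(max(np.ceil(np.linalg.norm(d)/dmm),np.ceil(abs(dy)/8)))
    print(n,'rows from',T[:3,3].round(4),s['tcp_rot'].round(1),'F',s['force'].round(1),'w',round(s['gripper_width'],4))
    print(', '.join(', '.join(map(str,[g,*((T[:3,:3]@R.from_euler('z',-dy*k/n,degrees=True).as_matrix()).T@d/n).round(1),round(-dy/n,1)])) for k in range(n)))
E
python3 -c "
from h import *
plan(1,(.4466,.2035,.15),28)"
```

```text
6 rows from [ 0.5163 -0.0222  0.1652] [177.1   1.8  29. ] F [ 1.7  0.  -0.4] w 0.0002
1, 8.2, -38.6, 0.4, 0.2, 1, 8.0, -38.6, 0.4, 0.2, 1, 7.9, -38.6, 0.4, 0.2, 1, 7.8, -38.7, 0.4, 0.2, 1, 7.7, -38.7, 0.4, 0.2, 1, 7.6, -38.7, 0.4, 0.2
```

Emit:
play_rows(targets=[1,8,-38,0,0,1,8,-38,0,0,1,8,-38,0,0,1,8,-38,0,0,1,8,-38,0,0,1,8,-38,0,0])

```text
time_s: 11.15
tool_pos: [0.448, 0.2034, 0.1535]
tcp_rot: [177.1, 1.7, 28.6]
force: [1.3, 0.5, -0.1]
gripper_width: 0.0848
```

```bash
python3 ang2.py b2; python3 - <<'E'
from h import *
a=cv2.imread('pics/b2top.png')[100:320,330:550]; b=cv2.imread('pics/b2scene.png')[250:470,60:280]
cv2.imwrite('pics/c1.png',cv2.resize(np.hstack([a,b]),(792,396),interpolation=cv2.INTER_CUBIC))
E
```

```text
tcp [0.448  0.2034 0.1535] F [ 1.3  0.5 -0.1] az 110.5 [177.1   1.7  28.6]
top 152 [-0.1169 -0.0663] joint deg 2.26
scene 588 [-0.1187 -0.0476] joint deg -5.44
```

View pics/c1.png

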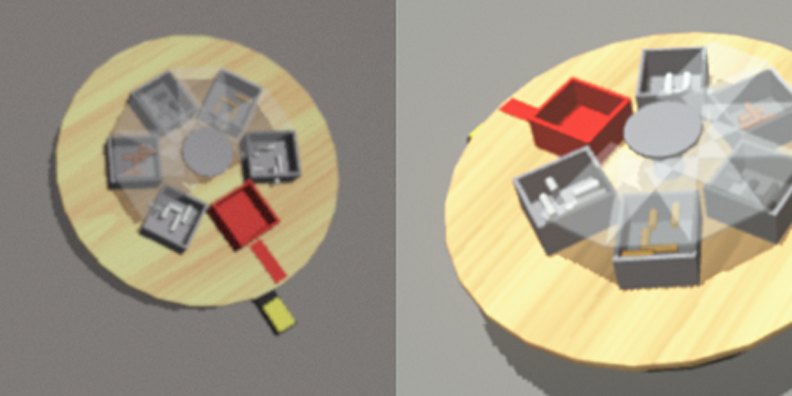

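In the crop, the left (top view) half shows the stripe at (268,262) lined up with the pointer at (280,315) and the red bin at (245,215). The right half shows no red bin under the cover.

```bash
python3 - <<'E'
from h import *
im=cv2.imread('pics/b2top.png'); h=cv2.cvtColor(im,40); iE=ext('top')
m=cv2.inRange(h,np.array((0,130,50)),np.array((7,255,255)))|cv2.inRange(h,np.array((174,130,50)),np.array((180,255,255)))
y=cv2.inRange(h,np.array((24,130,70)),np.array((40,255,255))); y[:262]=0;y[:,:470]=0
vp=np.argwhere(y).mean(0); P=onz('top',vp[1],vp[0],.015,iE)[:2]
for C in([.581,-.1508],[.5795,-.150],[.5825,-.1515]):
    C=np.array(C); a=lambda q:np.degrees(np.arctan2(q[1],q[0]))
    F=a(P-C); Q=np.array([onz('top',u,v,.066,iE)[:2]-C for v,u in np.argwhere(m)]); r=np.hypot(*Q.T)
    S=Q[(r>.122)&(r<.165)]; n,l,s,c=cv2.connectedComponentsWithStats(m); j=1+s[1:,4].argmax()
    print(C,'P r',np.hypot(*(P-C)),'F',F,'stripe',a(S.mean(0))-F,np.hypot(*S.mean(0)),len(S),[(s[j,4],c[j].round(1)) for j in range(1,n) if s[j,4]>20],
      'dir',a(-np.linalg.svd(S-S.mean(0))[2][0]), 'bin@.08',a(onz('top',*c[j],.082,iE)[:2]-C)-F)
E
```

```text
[ 0.581  -0.1508] P r 0.18757285110260408 F -152.7771298357466 stripe 2.4022500152242117 0.13863275274192083 124 [(np.int32(855), array([464.7, 219. ])), (np.int32(182), array([478.5, 244.6]))] dir 30.168776166485983 bin@.08 3.5193163785292256
[ 0.5795 -0.15  ] P r 0.18661019608011326 F -152.34802462609127 stripe 2.6025388936494664 0.1381336903196115 121 [(np.int32(855), array([464.7, 219. ])), (np.int32(182), array([478.5, 244.6]))] dir 29.1047537269489 bin@.08 4.209818880687692
[ 0.5825 -0.1515] P r 0.1885910252630478 F -153.17471145835844 stripe 2.2540963845119677 0.1390611001632215 128 [(np.int32(855), array([464.7, 219. ])), (np.int32(182), array([478.5, 244.6]))] dir 29.798215583645074 bin@.08 2.8884719334365627
```

```bash
python3 - <<'E'
from h import *
im=cv2.imread('pics/b2scene.png'); h=cv2.cvtColor(im,40); iE=ext('scene')
m=cv2.inRange(h,np.array((0,130,50)),np.array((7,255,255)))|cv2.inRange(h,np.array((174,130,50)),np.array((180,255,255)))
for C in([.581,-.1508],[.5795,-.150]):
    C=np.array(C); F=np.degrees(np.arctan2(-.2365-C[1],.4145-C[0]))
    for u in range(114,132,3):
        vs=np.where(m[280:345,u])[0]+280
        if len(vs):
            q=[onz('scene',u,v,.066,iE)[:2]-C for v in (vs[0]-.5,vs[-1]+.5)]
            print(u,vs[0],vs[-1],[(round(np.hypot(*x),4),round(np.degrees(np.arctan2(x[1],x[0]))-F,2)) for x in q])
E
```

```text
120 308 311 [(np.float64(0.1617), np.float64(1.56)), (np.float64(0.1561), np.float64(3.89))]
123 306 313 [(np.float64(0.1607), np.float64(-0.3)), (np.float64(0.1495), np.float64(4.44))]
126 305 314 [(np.float64(0.1584), np.float64(-1.64)), (np.float64(0.1442), np.float64(4.39))]
129 307 315 [(np.float64(0.1516), np.float64(-1.3)), (np.float64(0.139), np.float64(4.33))]
120 308 311 [(np.float64(0.1607), np.float64(1.64)), (np.float64(0.1552), np.float64(4.0))]
123 306 313 [(np.float64(0.1598), np.float64(-0.23)), (np.float64(0.1486), np.float64(4.58))]
126 305 314 [(np.float64(0.1574), np.float64(-1.57)), (np.float64(0.1434), np.float64(4.55))]
129 307 315 [(np.float64(0.1506), np.float64(-1.21)), (np.float64(0.1382), np.float64(4.51))]
```

```bash
python3 - <<'E'
from h import *
iE=ext('wrist'); im=snap('wrist','w1.png'); h=cv2.cvtColor(im,cv2.COLOR_RGB2HSV)
m=cv2.inRange(h,np.array((10,100,50)),np.array((28,255,255)))
n,l,s,c=cv2.connectedComponentsWithStats(m)
for j in range(1,n):
    if s[j,4]>150: print(s[j],c[j],onz('wrist',*c[j],.05,iE))
print(proj('wrist',[.4466,.2035,.06],iE),proj('wrist',T_tool()[:3,3],iE))
plan(1,(.4466,.2035,.09))
E
```

```text
[ 572  207   68  192 1078] [597.92949907 282.84693878] [ 0.52900179 -0.02623606  0.05      ]
[ 300  212   34   54 1449] [315.92960663 238.77087647] [0.45174848 0.20488784 0.05      ]
(np.float64(314.73450018396653), np.float64(250.32156596832894)) (np.float64(322.5499424230396), np.float64(323.44079303724425))
2 rows from [0.4479 0.2039 0.1534] [177.1   1.7  28.8] F [ 0.4 -0.3  0. ] w 0.0853
1, 0.3, -1.8, 31.6, 0.0, 1, 0.3, -1.8, 31.6, 0.0
```

View pics/w1.png

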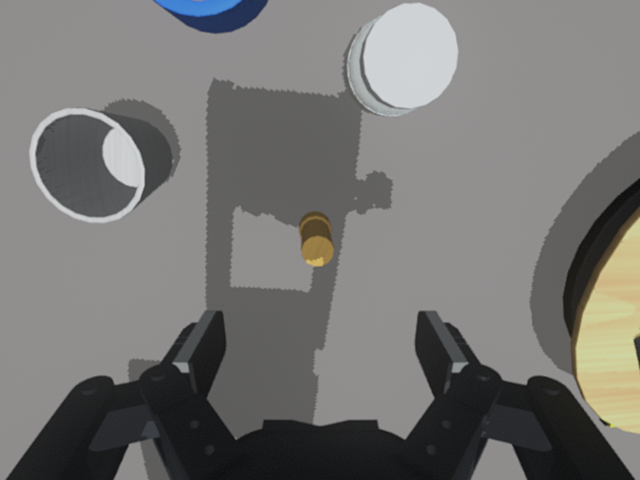

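The wrist view shows the coupling's top at (317,252), centred between the open pads and within 2 px of the prediction. The jar, tape and tin are clear.

Emit:
play_rows(targets=[1,0.3,-1.8,32,0,1,0.3,-1.8,31,0,1,0.3,-1.5,27,0,1,0.3,-1,15,0,1,0,0,5,0])

```text
time_s: 11.8
tool_pos: [0.4469, 0.1995, 0.0393]
tcp_rot: [177.0, 1.8, 28.9]
force: [-0.1, -0.0, 0.7]
gripper_width: 0.0854
```

```bash
python3 -c "
from h import *
plan(1,(.4466,.2035,.038),n=1)"
```

```text
1 rows from [0.4469 0.1995 0.0393] [177.    1.8  28.9] F [-0.1 -0.   0.7] w 0.0854
1, 1.7, -3.7, 1.1, 0.0
```

Emit:
play_rows(targets=[1,1.7,-3.5,1,0,0.4,0,0,0,0,0.2,0,0,0,0,0.2,0,0,0,0,0.2,0,0,0,0,0.2,0,0,0,0,0.2,0,0,0,0], force=40)

```text
time_s: 12.5
tool_pos: [0.4484, 0.2027, 0.0406]
tcp_rot: [177.0, 1.6, 28.7]
force: [0.4, -0.9, -1.7]
gripper_width: 0.0225
```

Emit:
play_rows(targets=[0,0,0,0,0,0,0,0,0,0,0,0,0,0,0,0,0,0,-10,0,0,0,0,-10,0,0,0,0,0,0], force=40)

```text
time_s: 13.1
tool_pos: [0.4481, 0.2037, 0.0618]
tcp_rot: [177.0, 1.7, 28.8]
force: [-0.0, -0.6, -2.2]
gripper_width: 0.0224
```

```bash
python3 - <<'E'
from h import *
s=telemetry.state();print(s['tool_pos'],s['force'],s['gripper_width'])
a=snap('wrist','w2.png')
b=snap('scene','s2.png')
cv2.imwrite('pics/c2.png',np.hstack([cv2.resize(a[150:450,170:470],(396,396)),cv2.resize(b[130:290,250:410],(396,396))])[:,:,::-1])
E
```

```text
[0.44809667 0.20370004 0.06184965] [-1.92533917e-03 -6.47493271e-01 -2.24480985e+00] 0.02235696141863966
```

View pics/c2.png

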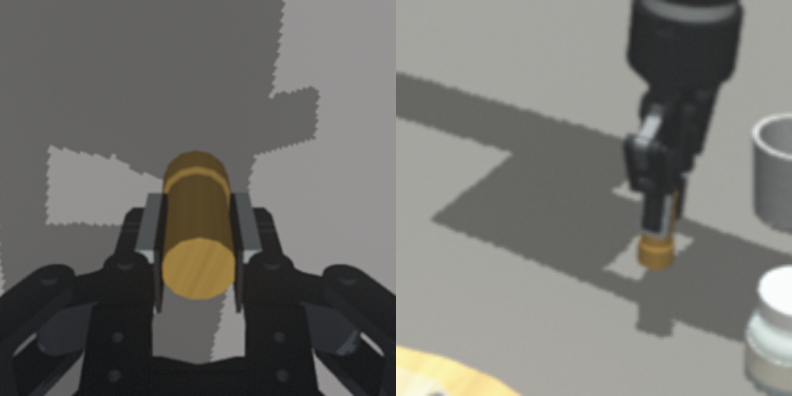

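The left half shows the coupling held upright between the pads, its top at (197,268). The right half shows it lifted off the surface at (655,250), with the jar and tin untouched.

Emit:
play_rows(targets=[0,0,0,-40,0,0,0,0,-40,0,0,0,0,-40,0,0,0,0,0,0])

```text
time_s: 13.6
tool_pos: [0.4462, 0.2102, 0.1827]
tcp_rot: [177.1, 2.1, 28.7]
force: [0.9, 0.2, -1.7]
gripper_width: 0.0223
```

```bash
python3 -c "
from h import *
plan(0,(.5155,-.188,.18),29.2,n=11)"
```

```text
11 rows from [0.4462 0.2102 0.1827] [177.1   2.1  28.7] F [ 0.9  0.2 -1.7] w 0.0223
0, -11.9, 34.7, 2.5, -0.0, 0, -11.9, 34.7, 2.5, -0.0, 0, -11.9, 34.7, 2.5, -0.0, 0, -11.9, 34.7, 2.5, -0.0, 0, -12.0, 34.7, 2.5, -0.0, 0, -12.0, 34.6, 2.5, -0.0, 0, -12.0, 34.6, 2.5, -0.0, 0, -12.0, 34.6, 2.5, -0.0, 0, -12.1, 34.6, 2.5, -0.0, 0, -12.1, 34.6, 2.5, -0.0, 0, -12.1, 34.6, 2.5, -0.0
```

Emit:
play_rows(targets=[0,-12,34.6,2.3,0,0,-12,34.6,2.3,0,0,-12,34.6,2.3,0,0,-12,34.6,2.3,0,0,-12,34.6,2.3,0,0,-12,34.6,2.3,0,0,-12,34.6,2.3,0,0,-12,34.6,2.3,0,0,-12,34.6,2.3,0,0,-12,34.6,2.3,0,0,-12,34.6,2.3,0,0,0,0,0,0])

```text
time_s: 14.8
tool_pos: [0.5107, -0.2006, 0.1699]
tcp_rot: [177.6, 2.5, 29.1]
force: [0.0, 0.7, -0.5]
gripper_width: 0.0221
```

```bash
python3 - <<'E'
from h import *
plan(0,(.5155,-.188,.13),29.2,n=2)
iE=ext('wrist'); im=snap('wrist','w3.png'); h=cv2.cvtColor(im,cv2.COLOR_RGB2HSV)
m=cv2.inRange(h,np.array((0,140,40)),np.array((7,255,255)))|cv2.inRange(h,np.array((174,140,40)),np.array((180,255,255)))
for z in(.096,): print('expected bin corners')
F=np.radians(-150.8);C=np.array([.581,-.1508]);u=np.array([np.cos(F),np.sin(F)]);v=np.array([-u[1],u[0]])
for a,b in((.048,-.026),(.104,-.026),(.104,.026),(.048,.026)): print(np.round(proj('wrist',[*(C+a*u+b*v),.096],iE)))
E
```

```text
2 rows from [ 0.5107 -0.2006  0.1699] [177.6   2.5  29.1] F [ 0.   0.7 -0.5] w 0.0221
0, 6.1, -5.2, 19.5, -0.1, 0, 6.1, -5.2, 19.5, -0.1
expected bin corners
[257. 203.]
[262. 283.]
[338. 282.]
[340. 202.]
```

View pics/w3.png

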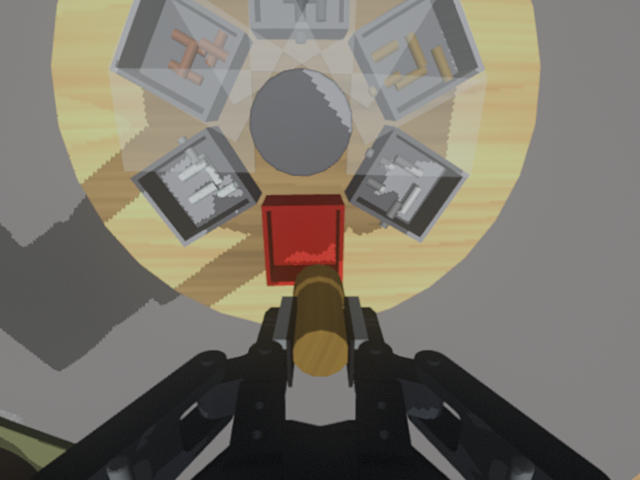

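```bash
python3 - <<'E'
from h import *
iE=ext('wrist')
cap=onz('wrist',301,122.5,.109,iE)
cs=[onz('wrist',u,v,.096,iE) for u,v in((262,196),(345,196),(343,284),(268,285))]
b=np.mean(cs,0); d=b-cap
print(cap,b,np.hypot(*d[:2]),np.degrees(np.arctan2(d[1],d[0]))+152.8)
for i,j in((0,3),(1,2)):
    e=cs[j]-cs[i]; print(np.hypot(*e[:2]),np.degrees(np.arctan2(e[1],e[0]))+152.8)
for i,j in((0,1),(3,2)):
    e=cs[j]-cs[i]; print(np.hypot(*e[:2]),np.degrees(np.arctan2(e[1],e[0]))+152.8-90)
E
```

```text
[ 0.58053897 -0.15066846  0.109     ] [ 0.51600132 -0.18756455  0.096     ] 0.07433996204553037 2.5565456071850576
0.06189054031865254 2.1371800099556992
0.06166681040215542 2.272890354984554
0.05116013222481293 1.3926484134043875
0.05130377068382512 1.6448013326177318
```

The red bin lies at x 262–345, y 196–285, and the cap at (301,122). From that the disc angle is about 2°, in agreement with the other views. The held coupling is just in front of the bin, so I'll shift inward and lower it.

Emit:
play_rows(targets=[0,6.5,-5,0,0,0,6.5,-5,0,0,0,0,0,10,0,0,0,0,0,0])

```text
time_s: 15.25
tool_pos: [0.5133, -0.1781, 0.1553]
tcp_rot: [178.2, 2.7, 29.2]
force: [-0.1, 0.2, -2.5]
gripper_width: 0.0225
```

```bash
python3 -c "
from h import *
plan(0,(.516,-.188,.122),29.2,n=2)"
```

```text
2 rows from [ 0.5133 -0.1781  0.1553] [178.2   2.7  29.2] F [-0.1  0.2 -2.5] w 0.0225
0, -0.4, 4.4, 16.8, 0.0, 0, -0.4, 4.4, 16.8, 0.0
```

Emit:
play_rows(targets=[0,0,4.5,0,0,0,0,4.5,6,0,0,0,0,0,0])

```text
time_s: 15.55
tool_pos: [0.5179, -0.185, 0.149]
tcp_rot: [178.2, 2.8, 29.4]
force: [-0.6, -0.4, -1.3]
gripper_width: 0.0221
```

```bash
python3 -c "
from h import *
plan(0,(.516,-.188,.122),29.2,n=2)"
```

```text
2 rows from [ 0.5179 -0.185   0.149 ] [178.2   2.8  29.4] F [-0.6 -0.4 -1.3] w 0.0221
0, -0.9, 0.4, 13.6, 0.1, 0, -0.9, 0.4, 13.6, 0.1
```

Emit:
play_rows(targets=[0,-1,0.5,12,0,0,-1,0.5,12,0,0,0,0,0,0])

```text
time_s: 15.85
tool_pos: [0.516, -0.1889, 0.1232]
tcp_rot: [178.1, 2.7, 29.4]
force: [-0.6, 0.6, -1.2]
gripper_width: 0.0221
```

```bash
python3 -c "
from h import *
plan(0,(.516,-.188,.112),n=2)"
```

```text
2 rows from [ 0.516  -0.1889  0.1232] [178.1   2.7  29.4] F [-0.6  0.6 -1.2] w 0.0221
0, 0.5, -0.6, 5.6, 0.0, 0, 0.5, -0.6, 5.6, 0.0
```

Position is right, so I'll lower it in small steps while watching the force.

Emit:
play_rows(targets=[0,0.5,-0.5,4,0,0,0,0,3,0,0,0,0,2,0,0,0,0,0,0])

```text
time_s: 16.25
tool_pos: [0.5154, -0.1889, 0.1126]
tcp_rot: [178.2, 2.8, 29.4]
force: [-0.7, 0.2, -0.8]
gripper_width: 0.0223
```

Emit:
play_rows(targets=[0,0,0,1,0,0,0,0,1,0,0,0,0,0,0])

```text
time_s: 16.55
tool_pos: [0.5159, -0.1891, 0.1111]
tcp_rot: [178.1, 2.7, 29.4]
force: [-0.4, -0.5, -1.8]
gripper_width: 0.0222
```

Emit:
play_rows(targets=[0,0,0,1,0,0,0,0,0,0,0.4,0,0,0,0,0.4,0,0,0,0,0.4,0,0,0,0])

```text
time_s: 17.05
tool_pos: [0.5168, -0.1895, 0.1111]
tcp_rot: [178.0, 2.7, 29.4]
force: [-0.0, 0.2, 0.1]
gripper_width: 0.0341
```

Emit:
play_rows(targets=[0.45,0,0,-5,0,0.45,0,0,-15,0,0.45,0,0,-30,0,0.45,0,0,-40,0,0.45,0,0,-30,0])

```text
time_s: 17.55
tool_pos: [0.5165, -0.1819, 0.2311]
tcp_rot: [178.5, 3.1, 29.4]
force: [1.4, -0.5, -0.3]
gripper_width: 0.0385
```

```bash
python3 -c "
from h import *
plan(0.5,(.45,.06,.24))"
```

```text
6 rows from [ 0.5165 -0.1819  0.2311] [178.5   3.1  29.4] F [ 1.4 -0.5 -0.3] w 0.0385
0.5, 10.0, -40.5, -3.1, 0.0, 0.5, 10.0, -40.5, -3.1, 0.0, 0.5, 10.0, -40.5, -3.1, 0.0, 0.5, 10.0, -40.5, -3.1, 0.0, 0.5, 10.0, -40.5, -3.1, 0.0, 0.5, 10.0, -40.5, -3.1, 0.0
```

Emit:
play_rows(targets=[0.5,10,-40,-3,0,0.5,10,-40,-3,0,0.5,10,-40,-3,0,0.5,10,-40,-3,0,0.5,10,-40,-3,0,0.5,10,-40,-3,0,0.5,0,0,0,0,0.5,0,0,0,0])

```text
time_s: 18.35
tool_pos: [0.4556, 0.0632, 0.2495]
tcp_rot: [177.6, 2.0, 29.2]
force: [0.2, -0.5, -0.1]
gripper_width: 0.0428
```

```bash
python3 ang2.py f1; python3 - <<'E'
from h import *
a=cv2.imread('pics/f1top.png')[100:320,330:550]; b=cv2.imread('pics/f1scene.png')[250:470,60:280]
cv2.imwrite('pics/c3.png',cv2.resize(np.hstack([a,b]),(792,396),interpolation=cv2.INTER_CUBIC))
im=cv2.imread('pics/f1top.png'); h=cv2.cvtColor(im,40); iE=ext('top'); C=np.array([.5807,-.1508])
m=cv2.inRange(h,np.array((0,130,50)),np.array((7,255,255)))|cv2.inRange(h,np.array((174,130,50)),np.array((180,255,255)))
Q=np.array([onz('top',u,v,.066,iE)[:2]-C for v,u in np.argwhere(m)]); r=np.hypot(*Q.T); S=Q[(r>.122)&(r<.165)].mean(0)
print('stripe',np.degrees(np.arctan2(S[1],S[0]))+152.8)
for n,(u,v),z in(('jar',(257,200),.07),('tape',(190,208),.048),('tin',(185,279),.07)): pass
t=cv2.imread('pics/t0.png'); d=cv2.absdiff(t,im)[160:310,150:300].max(2); print('diff px near jar/tape/tin >40:',(d>40).sum())
E
```

```text
tcp [0.4556 0.0632 0.2495] F [ 0.2 -0.5 -0.1] az 120.3 [177.6   2.   29.2]
top 150 [-0.117  -0.0662] joint deg 2.22
scene 366 [-0.1165 -0.0595] joint deg -0.25
stripe 2.436704850518737
diff px near jar/tape/tin >40: 4050
```

View pics/c3.png

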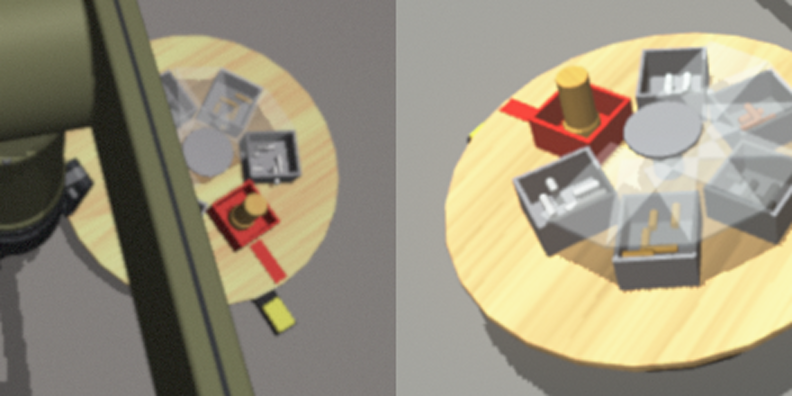

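The coupling stands upright on the floor of the red bin, at (575,100) in the scene half. The stripe lines up with the pointer at about 2.4° (0.04 rad), unchanged by the placing.

```bash
python3 - <<'E'
from h import *
d=cv2.absdiff(cv2.imread('pics/s0.png'),cv2.imread('pics/f1scene.png'))[170:295,385:500].max(2); print((d>40).sum(),d.size)
print(manip.job_done())
E
```

```text
0 14375
the job is handed in; nothing more can be done
None
```

I turned the disc by its bare rim with the closed fingertips until the red bin faced the pointer. I then put the coupling upright in the red bin, let go, moved clear and handed the job in at about 18 s of the 72 s allowed. No verdict was reported.

- **Disc angle:** the stripe is about 2.4° (0.04 rad) off the pointer, inside the 0.08 rad limit, and placing the coupling didn't shift it. Close readings from the scene and wrist cameras gave 1.5–2.5°. A rougher scene-camera reading gave up to −5.4°, which I discounted because the bin wall was mixed into the stripe.
- **Coupling:** in the last pictures it stands on the floor of the red bin, released. I judged this by eye and didn't measure its exact position in the bin.
- **Pressing force:** the highest reading on the rim was 10.8 N. Early on it rose more slowly than the stated 4 N per mm, so the first drag slipped, and I pressed harder before turning.
- **Tape, jar and tin:** their area in the scene view is unchanged from the start. The same check in the top view was useless because the arm and its shadow were in the way.
- **Tool tilt:** the tool tilted about 3° while pressing, which did not affect the grasp or the placing.

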